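Pack a delicate sensor head into its transport case

TASK

Pack the delicate sensor head for shipping: hold it lightly, keep it upright, and set it down softly, without dropping it, lengthwise between the two ribs of the tray inside the open case (feel for the tray: its height differs from case to case). Then let go, close the lid and press its free edge down until the spring clip clicks, never pushing on the case harder than 40 N, and leave everything else on the bench where it is.

Things in the scene. Friction and masses are not known exactly. Their poses are not given: they have to be found in the camera images.
- sensor_mid (a point): Centre, half-way up, of the loose, upright sensor head, 112 mm long (x), 48 wide (y), 52 tall (z), 0.25 to 0.42 kg: an aluminium block (x -54 to +34 mm; flat sides to grip, from 16 mm below this point to its top) on a 10 mm black foot, round lens barrel at +x. Delicate: at most 45 N per finger (20 to 30 N is plenty); at most 15 N against the tray, and no free drop of over 2 mm.
- case: Heavy grey plastic case fixed to the bench, open at the top: 170 mm (x) by 200 mm (y) outside, 85 mm tall, walls 6 mm. Origin at the centre of its underside, on the bench. The lid's hinge runs along its +x side; the spring clip with its steel roller is in the middle of its -x side and sticks out 35 mm.
- case_mouth (a point): Centre of the case's mouth, level with its rim, axes as the case. Below lies a flat pale tray with two black ribs parallel to y, 6 mm high, 8 thick, at x = +-72 mm (136 mm clear): the sensor head stands between them, length along x, either way round, in the middle. The tray's upper face lies 54 to 71 mm below the rim, different each time, not measured; it is sprung and gives 1 mm per 3 N, 5 mm at most.
- lid (a joint): Angle of the case's lid: 0 = shut, clicked in; grows as it opens, 1.57 = upright, 2.0 = fully open. A stiff hinge (0.3 N m) keeps the lid wherever it is left. At about 0.1 rad it meets the clip's roller; a push of some 12 to 20 N on the thumb pad takes it past, then it stops hard at 0. Nearer the hinge it takes more.
- lid_pad (a point): Middle of the top of the thumb pad (34 x 80 mm, 3 high) on the lid's outer face near its free edge: the place to press. Moves with the lid; axes as the case's when shut (z out of the outer face, x to the hinge). 150 mm from the hinge axis, 11 mm above the lid's underside. The lid is 170 x 200 x 8 mm; its free edge lies 20 mm beyond this point, a 40 mm wide tongue 14 mm further.
- lid_hinge (a point): Middle of the lid's hinge axis, 85.5 mm above the bench, on the case's +x side (axis along the case's y).
- driver: Bystander: screwdriver, 150 mm long, lying beyond the sensor head. Origin under its middle.
- jar: Bystander: white jar with metal cap, 48 mm diameter, 50 mm tall, on the robot's side of the sensor head. Origin under its centre.
- gear: Bystander: steel gear blank, 60 mm diameter, 34 mm tall, beyond the case. Origin under its centre.
- housing: Bystander: empty aluminium cup, 68 mm diameter, 60 mm tall, at the back. Origin under its centre.
- meter: Bystander: black hand-held meter, 150 x 75 x 34 mm, lying at the right near side. Origin under its centre.
Not all that is in view belongs to the job. Leave any pink or red look-alike of the part that bears sensor_mid alone.

How it is judged (in metres and radians):
On the way:
1. the sensor head stands released in the case, the lid still open (horizontal distance between sensor_mid and case below 0.03 m and contact force between sensor and case above 1 N and contact force between the fingers and sensor below 0.1 N and value of joint lid above 0.8 rad), for 0.2 s.
At the end, for the whole second after the job is handed in: The lid is shut past its clip (below 0.02 rad) and the sensor head stands upright (within 0.06 rad) and still on the tray between the ribs, within 16 mm along and 30 mm across of the middle of the case, its length within 0.2 rad of the case's x axis (value of joint lid below 0.02 rad and angle between sensor_mid's own z axis and vertical below 0.06 rad and x of sensor_mid in the frame of case between -0.016 and 0.016 m and y of sensor_mid in the frame of case between -0.03 and 0.03 m and angle between the x axis of sensor_mid and the x axis of case, either way round below 0.2 rad and height (world z) of sensor_mid below 0.07 m and linear speed of sensor below 0.02 m/s); the robot touches nothing.
It fails at once if the sensor head is squeezed too hard (contact force between the fingers and sensor above 90 N).
It fails at once if the sensor head is knocked or pressed harder than 15 N against the case or its tray (contact force between sensor and case above 15 N).
It fails at once if the sensor head is tipped over, or let fall out of the fingers' touch (angle between sensor_mid's own z axis and vertical above 0.5 rad or (linear speed of sensor above 0.22 m/s and contact force between the fingers and sensor below 0.1 N)).
It fails at once if the case or its lid is pushed harder than 40 N (contact force between any of the fingers, the arm and case above 40 N).
It fails at once if a bystander is disturbed (distance of any of driver, jar, gear, housing, meter from where it was at the start of the episode above 0.03 m).
It also fails if it takes over 72 s, if anything falls off the work surface, if the arm or the gripper's body presses on something with over 40 N, if the wrist force passes 120 N, or if a joint passes its speed limit or range.

ROBOT

A 6-joint arm with a two-finger parallel gripper is mounted at the origin on the work surface. World frame = base frame: x ahead of the robot, y to its left, z up, the work surface at z = 0. Lengths are in mm, angles in rad, forces in N, time in s.
With the tool pointing down it reaches from about 300 to 850 mm from the base axis. Payload 5.4 kg.
Tool frame: the origin (TCP) lies at the very end of the fingers, on their centre line; the grasp point (between the pads) lies 19 mm behind it; z points along the fingers, y is the line along which they close (so a half turn about z gives the same grasp; the last joint's range is limited). The gripper opens to 85 mm and grips with 20 to 120 N. Pads are 22 mm wide; open, the fingers measure 114 mm over their backs; the gripper's body (76 mm by 85 mm) begins 54 mm behind the grasp point. The pads swing forward as they close: fully open they stand 13 mm farther back than shut.
Start: joints at [-1.455, 0.158, 1.597, -0, 1.386, -0.21], TCP at [184.014, -544.743, 231.299] pointing down, gripper open.
Joint ranges: [-2.91, 2.91], [-0.94, 2.29], [0.18, 2.7], [-1.29, 4.43], [0.17, 2.64], [-3, 3]. Speed limits (rad/s): [2.57, 2.57, 3.14, 3.14, 3.14, 3.14].

INTERFACE

Orientations are given as a rotation vector (axis times angle).
In Python, from station import env gives the robot as it stands. The module is installed in compiled form; this text tells all that it offers.
- The arm moves only by the shell command python3 -m jog 'ROWS' [FORCE]. ROWS is JSON, a list of rows, each a list of 5 numbers: the shift along the tool's x, y, z in mm, then the turn about the tool's z in degrees, then the opening, from 0 (shut) to 1 (fully open). In form: [[tx, ty, tz, turn, gripper], ...]. A call has 1 to 20 rows; each row is the pose to reach, as a shift and turn from the pose commanded when the call began, along the tool's axes at that moment; what a row does not reach only later rows make up. A row lasts 1/8 s, in which the tool goes at most 62.5 mm and 10.7 degrees, less where a joint would pass 70% of its speed; a pose out of reach is approached as far as the arm can. A call with a gripper value outside its range is refused whole. The fingers move at their own pace and stop on an object; FORCE is the grip in N (left out, the last holds). Time passes only in rows, so rows that repeat a pose let the fingers close. It gives the time, the measured TCP pose, the force, the opening and the grip force at its end, in the units of the state.
- env.read_state(): the state, without advancing time (a new reading comes with each control period).
- env.grab_frame(name): name is "scene" or "top"; returns (picture, depth): 480x640x3 uint8, blue, green, red; 480x640 float32, mm along the optical axis (not along the pixel's ray), 0 where there is no reading.
- env.camera_params(name): a dict with "fx", "fy", "cx", "cy" (pixels), "pose" (4x4, takes a point from camera to world coordinates). Camera axes: x right, y down, z forward; pixel columns grow to the right and rows downward; lengths in mm; the calibration is good to about 2 mm. A picture is of the moment at which its call begins. camera_params takes no time and is no camera call.
- env.close_job(): hands the job in; it is judged then, once.
The state is a dict: "t": time; "joint_pos": joint angles; "joint_vel": joint speeds; "joint_efforts": joint torques, N m; "eef_pos": TCP position; "tool_rot": TCP orientation; "force": force on the tool from outside, world axes, zero at the start; "ft_torque": the same for the moment, N m; "grip_width": finger opening in mm; "gripper_force": force on a finger pad.
Only numpy, scipy, OpenCV 4.12 (cv2) and the standard library are available. Lean on these libraries where they do the work, as an engineer would, in place of code of your own. Each camera call takes 0.05 s, during which the arm holds its last target. There are 200 camera calls.

## Working session

There is one attempt and no reset: what is moved stays moved. The work goes in short steps, Python scripts to look and compute and a shell command to move; the robot and the scene stay as the last step left them, time stands still between calls to the robot, and variables do not carry over. Pictures are saved under pics/ and viewed, at most 10 in all, crops included, and the job is handed in when it is done.

```bash
mkdir -p pics; cat > h.py <<'E'
from station import env
import numpy as np, cv2
def cloud(n):
    im,d=env.grab_frame(n);p=env.camera_params(n)
    v,u=np.mgrid[0:480,0:640]
    P=np.stack([(u-p['cx'])*d/p['fx'],(v-p['cy'])*d/p['fy'],d,np.ones_like(d)],-1)@np.array(p['pose']).T
    P[d==0]=np.nan
    return im,d,P[...,:3]
E
python3 - <<'E'
from h import *
for n in('scene','top'):
    im,d,P=cloud(n);cv2.imwrite(f'pics/{n}0.png',im);np.save(f'{n}0.npy',P)
    print(n,np.round(env.camera_params(n)['pose'],2).tolist())
print(env.read_state())
E
```

```text
scene [[0.29, 0.63, -0.72, 1400.13], [0.96, -0.18, 0.23, -377.6], [0.02, -0.76, -0.65, 873.96], [0.0, 0.0, 0.0, 1.0]]
top [[0.03, -0.99, 0.14, 371.7], [-1.0, -0.03, -0.02, -67.07], [0.03, -0.14, -0.99, 1392.96], [0.0, 0.0, 0.0, 1.0]]
{'t': 0.1, 'joint_pos': array([-1.45509251e+00,  1.59018601e-01,  1.59810067e+00, -1.42050825e-05,
        1.38623364e+00, -2.10080955e-01]), 'joint_vel': array([-0.00149473, -0.00207655, -0.00292985, -0.00061888,  0.00062264,
       -0.00176975]), 'joint_efforts': array([ 9.95547998e-05, -3.96994650e+01, -3.32336140e+01, -9.31178420e-05,
        4.26089420e-03, -2.20954114e-06]), 'eef_pos': array([ 183.95136488, -544.20060014,  230.39989357]), 'tool_rot': array([-3.09826899e+00, -5.09200241e-01, -1.08461425e-04]), 'force': array([ 0.09902367, -0.70125194,  0.05320704]), 'ft_torque': array([ 0.02963793,  0.01701114, -0.00735114]), 'gripper_force': 0.0, 'grip_width': 85.63873007967258}
```

View pics/top0.png

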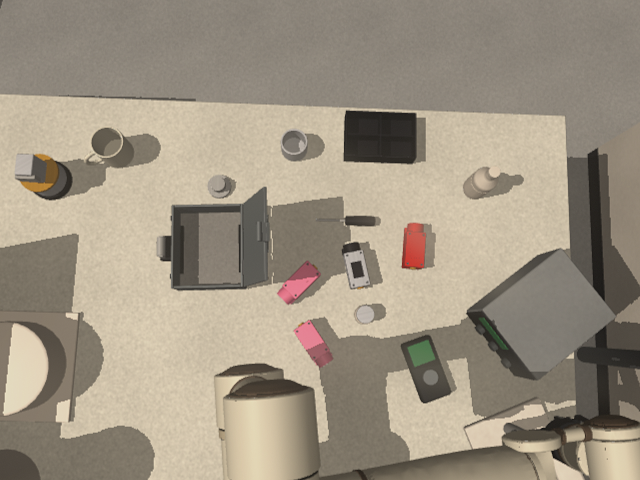

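View pics/scene0.png

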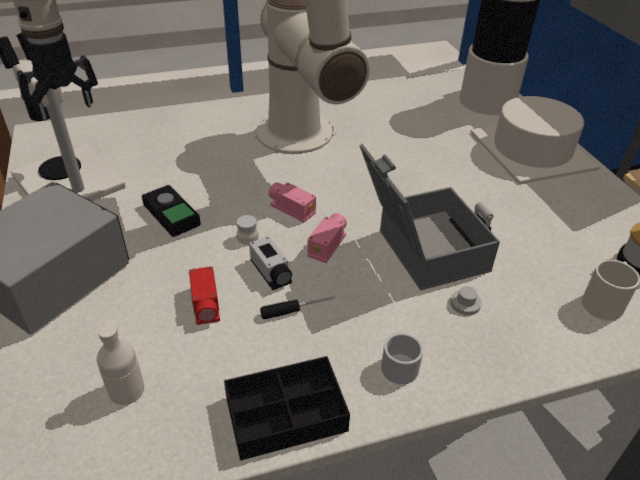

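The top view shows the case at about (172–245, 205–290), with its clip on the left (165,248) and its lid on the right. The sensor head is at (357,265) with its lens up at (350,247). The jar is at (365,314) and the driver at (350,220). The scene view shows the same layout, with the lid open slightly past upright.

```bash
python3 - <<'E'
from h import *
P=np.load('top0.npy')
def box(m,name):
    p=P[m];r=cv2.minAreaRect(p[:,:2].astype(np.float32));print(name,len(p),np.round(r[0],1),np.round(r[1],1),round(r[2],1),'mean',p.mean(0).round(1),'z',np.percentile(p[:,2],[5,50,95]).round(1));print('  corners',cv2.boxPoints(r).round(0).tolist())
def reg(u0,u1,v0,v1,z0,z1):
    m=np.zeros(P.shape[:2],bool);m[v0:v1,u0:u1]=1
    return m&(P[...,2]>z0)&(P[...,2]<z1)
box(reg(338,375,235,295,44,60),'sensor top')
box(reg(338,375,235,295,15,60),'sensor all')
box(reg(165,246,198,296,78,92),'rim')
box(reg(150,172,225,270,20,120),'clip')
box(reg(180,238,215,280,0,60),'inside')
l=P[reg(235,275,180,295,95,400)];c=l.mean(0);w=np.linalg.svd(l-c,full_matrices=False)[2];print('lid c',c.round(1),'axes',w.round(3).tolist(), l.min(0).round(0),l.max(0).round(0))
box(reg(235,275,180,295,95,400),'lid')
box(reg(350,380,300,328,30,70),'jar');box(reg(310,385,210,230,8,60),'driver');box(reg(205,235,172,200,10,60),'gear')
box(reg(270,325,255,310,15,80),'pink1');box(reg(398,430,215,275,15,80),'red')
E
```

```text
sensor top 822 [ 523.9 -195.4] [113.8  48.6] 13.5 mean [ 521.4 -195.7   51.5] z [46.3 51.5 56.5]
  corners [[463.0, -185.0], [474.0, -232.0], [585.0, -206.0], [573.0, -159.0]]
sensor all 912 [ 524.1 -195.4] [114.7  48.6] 13.6 mean [ 521.7 -194.4   49.9] z [37.1 51.1 56.4]
  corners [[463.0, -185.0], [474.0, -232.0], [586.0, -206.0], [574.0, -158.0]]
rim 859 [555.5 168.7] [200.4 188.1] 3.3 mean [555.3 164.1  84.5] z [79.4 84.4 89.4]
  corners [[450.0, 257.0], [461.0, 69.0], [661.0, 81.0], [650.0, 268.0]]
clip 376 [537.9 262.5] [84.8 34.1] 3.5 mean [546.7 264.8  73.7] z [53.  81.9 92.6]
  corners [[495.0, 277.0], [497.0, 243.0], [581.0, 248.0], [579.0, 282.0]]
inside 3752 [561.7 171.2] [163.4 144.8] 2.7 mean [561.1 169.8  20.6] z [15.6 20.6 25.7]
  corners [[477.0, 240.0], [484.0, 95.0], [647.0, 103.0], [640.0, 247.0]]
lid c [560.1  39.  189.1] axes [[-0.993, -0.086, 0.079], [0.104, -0.34, 0.935], [-0.053, 0.936, 0.347]] [461.   5.  95.] [664.  80. 270.]
lid 2163 [562.4  40.7] [200.2  69.8] 3.7 mean [560.1  39.  189.1] z [104.2 191.3 260.3]
  corners [[460.0, 69.0], [465.0, -1.0], [665
[... 151 characters left out ...]
42.0], [427.0, -241.0], [425.0, -198.0]]
driver 373 [ 636.5 -170.1] [ 36.4 147.3] 9.7 mean [ 640.  -191.    20.7] z [11.7 21.3 28.3]
  corners [[606.0, -101.0], [631.0, -246.0], [667.0, -240.0], [642.0, -94.0]]
gear 362 [719.4 154.1] [58.8 56.6] 72.7 mean [717.2 152.5  22.8] z [10.5 18.  37.1]
  corners [[684.0, 134.0], [738.0, 118.0], [755.0, 174.0], [701.0, 191.0]]
pink1 894 [478.1 -57.2] [ 48.5 113.9] 46.7 mean [476.9 -57.2  50.7] z [43.  51.2 56.2]
  corners [[420.0, -36.0], [503.0, -114.0], [536.0, -79.0], [453.0, -1.0]]
red 931 [ 577.2 -340.6] [ 49.  114.6] 86.1 mean [ 574.4 -337.9   48.9] z [31.6 50.9 56.2]
  corners [[518.0, -361.0], [633.0, -369.0], [636.0, -320.0], [522.0, -312.0]]
```

```bash
python3 - <<'E'
from h import *
P=np.load('top0.npy');im=cv2.imread('pics/top0.png').astype(int)
for c in (np.deg2rad(3.3),):
    R=np.array([[np.cos(c),np.sin(c)],[-np.sin(c),np.cos(c)]])
Q=(P[...,:2]-[555,170])@R.T
z=P[...,2]
s=(abs(Q[...,0])<85)&(abs(Q[...,0])>35)&(z<130)
print('profile along world-y-ish: pos, z, grey')
for y in range(-110,112,4):
    m=s&(abs(Q[...,1]-y)<2)
    if m.sum()>3: print(y,m.sum(),np.percentile(z[m],[10,50,90]).round(0),np.median(im[m].mean(1)))
s=(z>78)&(z<92)&(abs(Q[...,1])<60)&(abs(Q[...,0])<120); print('x rim',np.percentile(Q[s][:,0],[1,99]),np.unique(Q[s][:,0].round(-1),return_counts=True))
d=abs(Q[...,0])<105
m=d&(z>78)&(z<90)&(Q[...,1]>70)&(Q[...,1]<100)&(abs(Q[...,0])>35);a=Q[m];print('left rim y',np.percentile(a[:,1],[2,50,98]),np.polyfit(a[:,0],a[:,1],1))
# ribs: dark px inside
g=im.mean(2);m=d&(abs(Q[...,0])<80)&(z<40)&(z>12)&(g<60)&(abs(Q[...,1])<82)
print(np.histogram(Q[m][:,1],np.arange(-84,86,4)))
E
```

```text
profile along world-y-ish: pos, z, grey
-110 12 [127. 129. 130.] 88.5
-106 57 [118. 123. 127.] 88.66666666666667
-102 49 [107. 111. 116.] 88.66666666666667
-98 55 [ 97. 101. 106.] 89.0
-94 57 [88. 92. 96.] 87.33333333333333
-90 63 [82. 86. 89.] 84.33333333333333
-86 24 [81. 84. 86.] 124.83333333333334
-78 68 [19. 24. 28.] 75.16666666666666
-74 54 [18. 21. 24.] 125.0
-70 67 [18. 22. 24.] 126.0
-66 59 [17. 21. 25.] 126.0
-62 69 [17. 20. 24.] 126.0
-58 62 [17. 20. 24.] 125.33333333333333
-54 55 [17. 20. 23.] 126.33333333333333
-50 76 [17. 20. 23.] 126.5
-46 51 [17. 21. 24.] 126.66666666666667
-42 76 [16. 19. 23.] 126.0
-38 70 [18. 21. 24.] 126.33333333333333
-34 49 [16. 21. 25.] 127.0
-30 80 [17. 21. 23.] 126.0
-26 59 [18. 22. 25.] 125.66666666666667
-22 63 [16. 20. 23.] 126.0
-18 76 [18. 21. 24.] 127.0
-14 53 [16. 21. 25.] 126.33333333333333
-10 72 [17. 20. 24.] 126.0
-6 61 [18. 22. 25.] 127.0
-2 60 [16. 19. 24.] 126.5
2 73 [17. 20. 23.] 127.0
6 59 [16. 21. 25.] 125.66666666666667
10 66 [16. 20. 24.] 126.0
14 65 [17. 21. 24.] 127.0
18 60 [16. 21. 25.] 125.66666666666666
22 72 [17. 20. 
[... 625 characters left out ...]
.  3.] 191.0
106 55 [-4. -1.  3.] 192.33333333333334
110 60 [-4. -0.  3.] 192.0
x rim [-99.58214739 100.34434843] (array([-100.,  -90.,   90.,  100.]), array([107,  31,  33, 113]))
left rim y [70.94484439 73.85771977 76.95025765] [-4.41553855e-03  7.39723371e+01]
(array([ 0, 46,  1,  0,  0,  0,  0,  0,  0,  0,  0,  0,  0,  0,  0,  0,  0,
        0,  0,  0,  0,  0,  0,  0,  0,  0,  0,  0,  0,  0,  0,  0,  0,  0,
        0,  0, 72, 74, 95, 60,  0,  0]), array([-84, -80, -76, -72, -68, -64, -60, -56, -52, -48, -44, -40, -36,
       -32, -28, -24, -20, -16, -12,  -8,  -4,   0,   4,   8,  12,  16,
        20,  24,  28,  32,  36,  40,  44,  48,  52,  56,  60,  64,  68,
        72,  76,  80,  84]))
```

```bash
python3 -m jog '[[60,-32,0,1,1],[120,-63,0,2,1],[180,-95,0,3,1],[240,-126,0,4,1],[300,-158,0,5,1],[360,-190,0,5.2,1],[424,-223,0,5.2,1],[424,-223,0,5.2,1],[424,-223,30,5.2,1],[424,-223,70,5.2,1],[424,-223,110,5.2,1],[424,-223,140,5.2,1],[424,-223,140,5.2,1],[424,-223,140,5.2,1]]'
python3 - <<'E'
from h import *
im,d,P=cloud('top');cv2.imwrite('pics/t1.png',cv2.resize(im[190:340,260:460],None,fx=3,fy=3))
im,d,P=cloud('scene');cv2.imwrite('pics/s1.png',cv2.resize(im[120:340,140:400],None,fx=3,fy=2.7))
E
```

```text
t: 1.85
eef_pos: [515.0, -198.2, 92.5]
tool_rot: [3.119, 0.368, 0.002]
force: [0.8, 0.4, 1.3]
grip_width: 85.1
gripper_force: 0.0
```

View pics/s1.png

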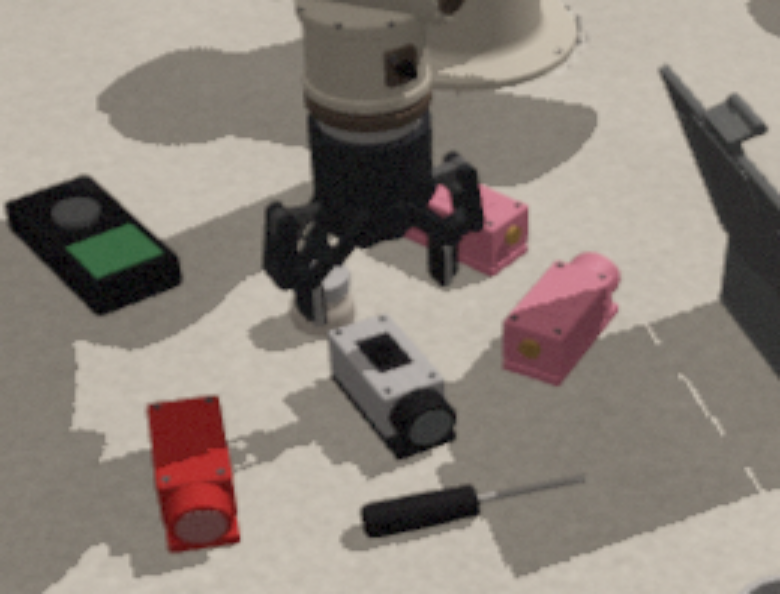

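The fingers straddle the sensor head, which is at (390,380) in the crop with its lens toward the camera. The jar, driver and look-alikes are clear of the gripper.

```bash
python3 -m jog '[[0,0,20,0,1],[0,0,40,0,1],[0,0,55,0,1],[0,0,65,0,1],[0,0,74,0,1],[0,0,74,0,1],[0,0,74,0,1]]' 25; python3 -m jog '[[0,0,0,0,0.75],[0,0,0,0,0.65],[0,0,0,0,0.6],[0,0,0,0,0.55],[0,0,0,0,0.5],[0,0,0,0,0.4],[0,0,0,0,0.4],[0,0,0,0,0.4]]' 25
```

```text
t: 2.82
eef_pos: [514.7, -198.0, 17.8]
tool_rot: [3.119, 0.368, 0.001]
force: [0.4, -0.6, -0.4]
grip_width: 85.2
gripper_force: 0.0
t: 3.82
eef_pos: [514.4, -197.7, 17.5]
tool_rot: [-3.12, -0.368, -0.0]
force: [-1.6, 2.9, 4.5]
grip_width: 48.0
gripper_force: 27.6
```

```bash
python3 -m jog '[[0,0,-3,0,0.3],[0,0,-8,0,0.3],[0,0,-16,0,0.3],[0,0,-26,0,0.3],[0,0,-26,0,0.3],[0,0,-26,0,0.3]]' 25; python3 - <<'E'
from h import *
im,d,P=cloud('scene');cv2.imwrite('pics/s2.png',cv2.resize(im[140:320,190:350],None,fx=3.5,fy=3.3))
E
```

```text
t: 4.58
eef_pos: [514.3, -197.7, 43.4]
tool_rot: [3.12, 0.368, 0.0]
force: [-0.3, 0.5, -3.1]
grip_width: 47.5
gripper_force: 26.9
```

View pics/s2.png

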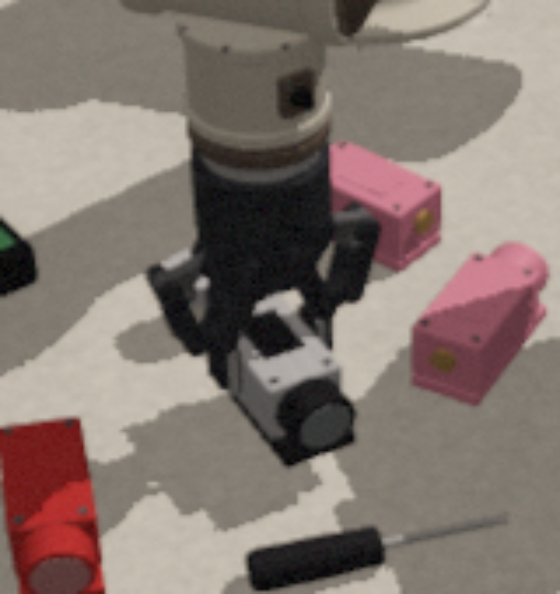

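The sensor head is held level between the pads, with its lens at (325,420) and its foot clear of the bench.

```bash
python3 -m jog '[[0,0,-15,0,0.3],[0,0,-45,0,0.3],[0,0,-80,0,0.3],[0,0,-115,0,0.3],[0,0,-150,0,0.3],[0,0,-185,0,0.3],[0,0,-215,0,0.3],[0,0,-240,0,0.3],[0,0,-255,0,0.3],[0,0,-260,0,0.3],[0,0,-260,0,0.3]]'; python3 -m jog '[[5,-13,0,-3,0.3],[14,-38,0,-9,0.3],[25,-68,0,-16,0.3],[36,-98,0,-24,0.3],[48,-130,0,-32,0.3],[60,-162,0,-40,0.3],[72,-195,0,-48,0.3],[84,-227,0,-56,0.3],[96,-259,0,-63,0.3],[106,-287,0,-69,0.3],[115,-310,0,-75,0.3],[120,-325,0,-78.5,0.3],[122.5,-331,0,-79.85,0.3],[122.5,-331,0,-79.85,0.3],[122.5,-331,0,-79.85,0.3],[122.5,-331,0,-79.85,0.3]]'
```

```text
t: 6.0
eef_pos: [514.1, -197.6, 302.8]
tool_rot: [-3.119, -0.368, 0.001]
force: [-0.0, 0.3, -2.3]
grip_width: 47.8
gripper_force: 26.8
t: 8.0
eef_pos: [556.4, 152.0, 303.4]
tool_rot: [2.158, 2.283, -0.0]
force: [-0.5, 0.1, -2.0]
grip_width: 48.0
gripper_force: 26.7
```

```bash
python3 -m jog '[[0,0,15,0,0.3],[0,0,45,0,0.3],[0,0,80,0,0.3],[0,0,115,0,0.3],[0,0,145,0,0.3],[0,0,168,0,0.3],[0,0,180,0,0.3],[0,0,185,0,0.3],[0,0,185,0,0.3],[0,0,185,0,0.3]]'; python3 - <<'E'
from h import *
im,d,P=cloud('top');np.save('top2.npy',P)
a=cv2.resize(im[180:310,140:290],None,fx=4,fy=4)
im,d,P=cloud('scene');b=cv2.resize(im[130:310,340:520],None,fx=2.5,fy=2.5);cv2.imwrite('pics/t3.png',a);cv2.imwrite('pics/s3.png',b)
E
```

```text
t: 9.25
eef_pos: [557.2, 152.7, 119.4]
tool_rot: [2.155, 2.284, 0.002]
force: [-0.3, -0.1, -3.2]
grip_width: 48.1
gripper_force: 26.8
```

View pics/t3.png

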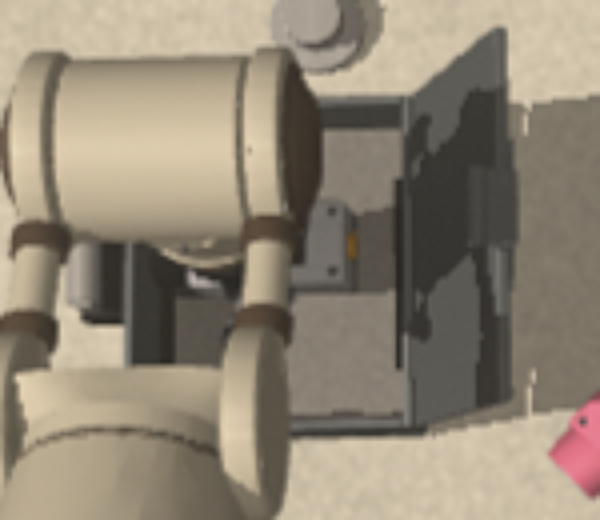

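The back end of the held head shows at crop (350,240), over the tray. The rear rib is at x≈400 and the lid is open at the right. I'll measure that end from the depth data.

```bash
python3 - <<'E'
from h import *
P=np.load('top2.npy');z=P[...,2]
m=np.zeros(z.shape,bool);m[222:262,212:233]=1;m&=(z>143)&(z<166)
p=P[m];print(len(p),np.median(p[:,2]))
for x in range(525,590,5):
    q=p[abs(p[:,0]-x)<2.5]
    if len(q):print(x,len(q),q[:,1].min().round(1),q[:,1].max().round(1))
print(np.percentile(p[:,0],[1,99]))
E
```

```text
248 153.53022240484927
530 1 139.1 139.1
535 27 108.7 136.3
540 29 108.0 136.9
545 31 108.3 137.3
550 30 108.0 134.9
555 27 107.5 132.2
560 26 105.2 130.9
565 21 109.4 129.3
570 19 109.4 129.5
575 24 109.1 127.6
580 11 109.7 125.5
585 2 115.1 116.9
[533.97751881 581.16745233]
```

```bash
python3 -m jog '[[0,0,8,0,0.3],[0,0,22,0,0.3],[0,0,38,0,0.3],[0,0,52,0,0.3],[0,0,62,0,0.3],[0,0,68,0,0.3],[0,0,70,0,0.3],[0,0,70,0,0.3],[0,0,70,0,0.3]]'; for i in 1 2; do :; done; python3 -m jog '[[0,0,1,0,0.3],[0,0,2,0,0.3],[0,0,3,0,0.3],[0,0,3,0,0.3],[0,0,3,0,0.3]]'; python3 -m jog '[[0,0,1,0,0.3],[0,0,2,0,0.3],[0,0,3,0,0.3],[0,0,3,0,0.3],[0,0,3,0,0.3]]'
```

```text
t: 10.48
eef_pos: [556.9, 152.7, 48.9]
tool_rot: [2.156, 2.284, 0.001]
force: [-0.1, 0.1, -3.0]
grip_width: 47.6
gripper_force: 26.8
t: 11.1
eef_pos: [556.4, 152.7, 45.3]
tool_rot: [-2.156, -2.285, 0.0]
force: [-0.3, -0.6, -2.1]
grip_width: 47.6
gripper_force: 26.8
t: 11.72
eef_pos: [556.4, 152.7, 42.3]
tool_rot: [-2.156, -2.285, -0.0]
force: [-0.4, 0.9, -2.3]
grip_width: 47.8
gripper_force: 26.8
```

```bash
python3 -m jog '[[0,0,1,0,0.3],[0,0,2,0,0.3],[0,0,2,0,0.3]]'; python3 -m jog '[[0,0,1,0,0.3],[0,0,1.5,0,0.3],[0,0,1.5,0,0.3]]'
```

```text
t: 12.1
eef_pos: [556.3, 152.7, 40.2]
tool_rot: [-2.156, -2.285, 0.0]
force: [-0.1, -0.1, -2.8]
grip_width: 47.5
gripper_force: 26.8
t: 12.48
eef_pos: [556.3, 152.7, 38.8]
tool_rot: [-2.156, -2.285, 0.0]
force: [0.3, 0.5, -2.8]
grip_width: 47.8
gripper_force: 26.8
```

```bash
for i in 1; do python3 -m jog '[[0,0,1,0,0.3],[0,0,1,0,0.3],[0,0,1,0,0.3]]'; done; python3 -m jog '[[0,0,1,0,0.3],[0,0,1,0,0.3],[0,0,1,0,0.3]]'
```

```text
t: 12.85
eef_pos: [556.5, 152.7, 38.0]
tool_rot: [2.156, 2.285, 0.0]
force: [0.2, -0.6, -1.5]
grip_width: 47.3
gripper_force: 27.0
t: 13.22
eef_pos: [556.5, 152.7, 37.1]
tool_rot: [2.156, 2.285, 0.0]
force: [-0.2, 0.3, 0.6]
grip_width: 47.6
gripper_force: 27.3
```

```bash
python3 -m jog '[[0,0,0,0,0.58],[0,0,0,0,0.62],[0,0,0,0,0.68],[0,0,0,0,0.75],[0,0,0,0,0.85],[0,0,0,0,0.95],[0,0,0,0,0.95],[0,0,0,0,0.95]]'; python3 -m jog '[[0,0,-3,0,0.95],[0,0,-10,0,0.95],[0,0,-25,0,0.95],[0,0,-50,0,0.95],[0,0,-90,0,0.95],[0,0,-140,0,0.95],[0,0,-190,0,0.95],[0,0,-230,0,0.95],[0,0,-250,0,0.95],[0,0,-250,0,0.95]]'; python3 - <<'E'
from h import *
im,d,P=cloud('scene');cv2.imwrite('pics/s4.png',cv2.resize(im[100:310,340:540],None,fx=3,fy=2.8))
E
```

```text
t: 14.22
eef_pos: [556.4, 152.7, 36.8]
tool_rot: [-2.156, -2.285, 0.0]
force: [-0.1, -0.4, 0.3]
grip_width: 81.5
gripper_force: 0.0
t: 15.48
eef_pos: [557.4, 152.8, 290.0]
tool_rot: [2.154, 2.282, 0.006]
force: [-0.4, 0.9, 0.3]
grip_width: 81.0
gripper_force: 0.0
```

View pics/s4.png

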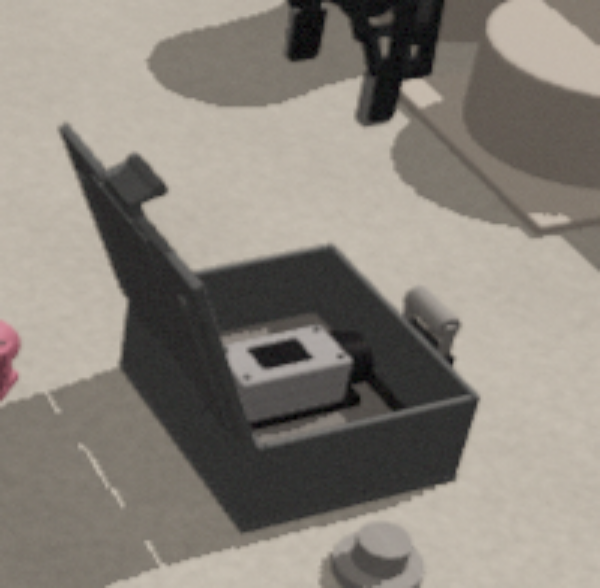

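The head stands upright on the tray between the ribs, at about (290,370) in the crop. The lid is open and the gripper has lifted clear. Next I move behind the lid with the fingers shut.

```bash
python3 -m jog '[[0,0,-15,0,0.4],[-25,0,-20,0,0.1],[-60,0,-20,0,0],[-100,0,-20,0,0],[-140,0,-20,0,0],[-175,0,-20,0,0],[-192,0,-20,0,0],[-195,0,-20,0,0],[-195,0,-20,0,0],[-195,0,0,0,0],[-195,0,30,0,0],[-195,0,50,0,0],[-195,0,58,0,0],[-195,0,58,0,0],[-195,0,58,0,0]]'
```

```text
t: 17.4
eef_pos: [568.3, -41.9, 230.1]
tool_rot: [2.155, 2.284, 0.002]
force: [0.1, -0.5, 0.5]
grip_width: 0.2
gripper_force: 0.0
```

```bash
python3 -m jog '[[15,0,0,0,0],[30,0,0,0,0],[42,0,0,0,0],[52,0,0,0,0],[62,0,0,0,0],[72,0,0,0,0],[82,0,0,0,0],[92,0,0,0,0],[100,0,0,0,0],[100,0,0,0,0]]'; python3 -m jog '[[10,0,0,0,0],[20,0,0,0,0],[30,0,0,0,0],[40,0,0,0,0],[50,0,0,0,0],[60,0,0,0,0],[70,0,0,0,0],[78,0,0,0,0],[78,0,0,0,0]]'; python3 - <<'E'
from h import *
im,d,P=cloud('scene');cv2.imwrite('pics/s5.png',cv2.resize(im[60:310,340:560],None,fx=2.4,fy=2.2))
E
```

```text
t: 18.65
eef_pos: [561.5, 58.9, 228.4]
tool_rot: [-2.154, -2.285, -0.0]
force: [0.2, 0.5, 0.0]
grip_width: 0.2
gripper_force: 0.0
t: 19.77
eef_pos: [557.3, 136.6, 228.9]
tool_rot: [-2.155, -2.285, -0.001]
force: [-0.2, -1.2, 0.1]
grip_width: -0.1
gripper_force: 0.0
```

View pics/s5.png

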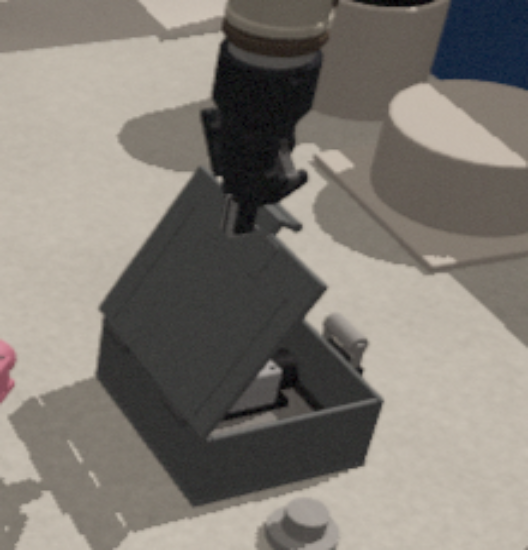

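The fingertip (245,225) has swung the lid to about 60°. Next I follow the arc down to just above the roller.

```bash
python3 -m jog '[[10,0,5,0,0],[20,0,12,0,0],[34,0,23,0,0],[44,0,32,0,0],[53,0,43,0,0],[61,0,54,0,0],[67,0,62,0,0],[71,0,70,0,0],[75,0,78,0,0],[79,0,88,0,0],[82,0,98,0,0],[84,0,105,0,0],[84,0,105,0,0],[84,0,105,0,0]]'
```

```text
t: 21.58
eef_pos: [552.6, 219.5, 124.0]
tool_rot: [2.156, 2.285, 0.0]
force: [-0.2, -0.5, -0.7]
grip_width: 0.3
gripper_force: 0.0
```

```bash
python3 -m jog '[[2,0,2,0,0],[4,0,4,0,0],[4,0,6,0,0],[4,0,8,0,0],[4,0,8,0,0]]'; python3 -m jog '[[0,0,2,0,0],[0,0,4,0,0],[0,0,4,0,0]]'
```

```text
t: 22.2
eef_pos: [552.1, 223.5, 115.5]
tool_rot: [-2.156, -2.285, 0.001]
force: [0.5, 0.2, -0.1]
grip_width: 0.2
gripper_force: 0.0
t: 22.58
eef_pos: [552.3, 223.6, 111.9]
tool_rot: [2.156, 2.285, 0.0]
force: [0.8, 0.2, 2.1]
grip_width: -0.2
gripper_force: 0.6
```

```bash
python3 -m jog '[[0,0,1,0,0],[0,0,2,0,0],[0,0,2,0,0]]'; python3 -m jog '[[0,0,1,0,0],[0,0,2,0,0],[0,0,2,0,0]]'; python3 -m jog '[[0,0,1,0,0],[0,0,2,0,0],[0,0,2,0,0]]'
```

```text
t: 22.95
eef_pos: [552.5, 223.7, 111.5]
tool_rot: [2.156, 2.285, 0.001]
force: [-5.6, 0.1, 9.4]
grip_width: -0.0
gripper_force: 5.3
t: 23.32
eef_pos: [552.6, 223.8, 110.5]
tool_rot: [2.156, 2.285, 0.001]
force: [-7.1, -1.4, 16.2]
grip_width: -0.1
gripper_force: 8.0
t: 23.7
eef_pos: [552.5, 224.3, 107.6]
tool_rot: [-2.156, -2.285, -0.002]
force: [-3.2, 2.4, 9.9]
grip_width: 0.4
gripper_force: 5.1
```

```bash
python3 -m jog '[[0,0,1,0,0],[0,0,2,0,0],[0,0,2,0,0]]'; python3 -m jog '[[0,0,1,0,0],[0,0,2,0,0],[0,0,2,0,0]]';python3 -m jog '[[0,0,1,0,0],[0,0,2,0,0],[0,0,2,0,0]]'
```

```text
t: 24.08
eef_pos: [552.4, 224.6, 104.9]
tool_rot: [-2.156, -2.284, -0.003]
force: [-2.3, 3.6, 6.5]
grip_width: 0.1
gripper_force: 3.2
t: 24.45
eef_pos: [552.5, 224.3, 102.5]
tool_rot: [-2.156, -2.285, -0.003]
force: [-1.3, 3.7, 4.8]
grip_width: -0.2
gripper_force: 2.3
t: 24.82
eef_pos: [552.3, 223.1, 99.3]
tool_rot: [2.156, 2.284, -0.001]
force: [1.4, 1.4, 0.5]
grip_width: 0.2
gripper_force: 0.6
```

Expected stop is at z≈96.5. I continue in 1 mm steps.

```bash
python3 -m jog '[[0,0,1,0,0],[0,0,1.5,0,0],[0,0,1.5,0,0]]'; python3 -m jog '[[0,0,1,0,0],[0,0,1,0,0]]'; python3 -m jog '[[0,0,1,0,0],[0,0,1,0,0]]'
```

```text
t: 25.2
eef_pos: [551.8, 223.2, 97.8]
tool_rot: [-2.156, -2.284, 0.002]
force: [-0.0, -0.9, -0.6]
grip_width: -0.2
gripper_force: 0.0
t: 25.45
eef_pos: [552.0, 223.5, 97.0]
tool_rot: [-2.156, -2.285, 0.001]
force: [0.2, 0.2, 0.5]
grip_width: 0.1
gripper_force: 0.0
t: 25.7
eef_pos: [552.3, 223.6, 96.5]
tool_rot: [-2.156, -2.285, 0.0]
force: [-0.5, -0.7, 2.6]
grip_width: -0.2
gripper_force: 1.2
```

```bash
python3 -m jog '[[0,0,1,0,0],[0,0,1,0,0]]'; python3 -m jog '[[0,0,1,0,0],[0,0,1,0,0]]'
```

```text
t: 25.95
eef_pos: [552.4, 223.6, 96.4]
tool_rot: [2.156, 2.285, -0.0]
force: [-3.7, -1.4, 7.2]
grip_width: -0.2
gripper_force: 4.0
t: 26.2
eef_pos: [552.4, 223.6, 96.3]
tool_rot: [2.156, 2.285, -0.0]
force: [-6.2, -1.5, 13.7]
grip_width: 0.0
gripper_force: 6.6
```

```bash
python3 -m jog '[[0,0,1,0,0],[0,0,1,0,0]]'; python3 -m jog '[[0,0,-8,0,0],[0,0,-25,0,0],[0,0,-60,0,0],[0,0,-110,0,0],[0,0,-150,0,0],[0,0,-180,0,0],[-60,0,-180,0,0],[-120,0,-180,0,0],[-180,0,-180,0,0],[-240,0,-180,0,0],[-290,0,-180,0,0],[-300,0,-180,0,0],[-300,0,-180,0,0]]'; python3 - <<'E'
from h import *
im,d,P=cloud('scene');cv2.imwrite('pics/s6.png',im)
im,d,P=cloud('top');z=P[...,2]
p=P[195:295,165:260].reshape(-1,3);p=p[(p[:,2]>80)&(p[:,2]<115)];A=np.c_[p[:,:2],np.ones(len(p))];print(len(p),np.linalg.lstsq(A,p[:,2],rcond=None)[0], np.median(p[:,2]))
E
```

```text
t: 26.45
eef_pos: [552.5, 223.6, 96.2]
tool_rot: [2.156, 2.285, -0.0]
force: [-8.7, -2.7, 18.2]
grip_width: -0.3
gripper_force: 9.2
t: 28.08
eef_pos: [569.7, -76.1, 273.6]
tool_rot: [-2.157, -2.284, -0.001]
force: [-0.0, -0.1, 0.4]
grip_width: 0.2
gripper_force: 0.0
5965 [4.97684996e-04 5.93515045e-03 9.23118231e+01] 93.599879854027
```

View pics/s6.png

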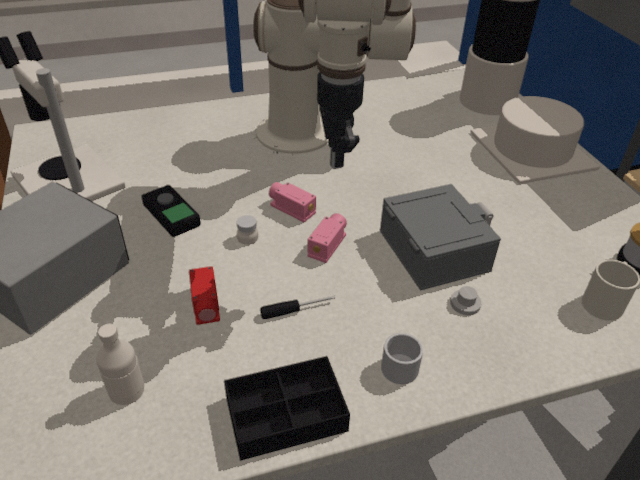

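The lid is shut flat at (440,230), with the clip over its edge at (485,212). The bystanders are where they started and the arm is clear.

```bash
python3 -c "
from station import env
print(env.close_job())"
```

```text
the job is handed in; nothing more can be done
None
```

The job is handed in with no verdict returned: the sensor head was set down upright between the ribs with about 3 N on the tray, the lid is shut against its hard stop after at most about 20 N of measured push, and nothing else on the bench appears to have moved.

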